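# Tighten the watch-case clamp with the long T-key

### The job

Take the long T-key out of the wooden caddy, lower it down the round shaft of the clamp until its socket sits fully over the square stem at the bottom, and turn it clockwise (seen from above) until the stem stops and the watch is clamped. Let go of the key and leave it standing in the shaft; leave the short key where it stands.

Things in the scene. Friction and masses are not known exactly. Their poses are not given: they have to be found in the camera images.
- key_grip (a point): Long steel T-key, 0.3 kg, upright on its socket in one well of a fixed wooden caddy (165x85x35 mm high). Point: centre of its handle bar, 160 mm above its foot; bar 90 long (x), 16 wide (y), 18 high (z up). Shank 14 thick. Socket at the foot: 40 mm across, 45 deep, with a 26.5 mm square hole, sides parallel to the bar's x and y.
- shaft_mouth (a point): Mouth centre of the fixed clamp's upright tube, 110 mm above the bench: funnel 72 mm wide inside, then 48 mm bore; floor 98 below, with a 22 mm square stem 38 high, cone-tipped. Key fully down: handle centre 62 mm above this point. x, y lie along the stem's sides and turn with it (z up); at start within 5 deg of the sides of the clamp's grey base plate.
- clamp_stem (a joint): Angle of the square stem, grows clockwise seen from above: 0 to 0.08 at the start (open), hard stop at 1.2 rad (70 degrees, clamped). Light friction, 0.06 N m; stays where left. The key fits at any quarter turn, within 13 degrees; that much play either way means the key must turn up to 13 degrees more than the stem.
- short_key_grip (a point): Bystander: short steel T-key, 97 mm tall, with a 55 mm bar and a solid round foot 34 mm across, standing in the caddy's other well. Point: centre of its bar, 90 mm above its foot. Leave it where it stands.
Not all that is in view belongs to the job. There is more than one size of the part that bears shaft_mouth; the job needs the larger. What is shaped like the part that bears key_grip but purple is not meant.

How it is judged (in metres and radians):
On the way, in this order (a step that is already met when the one before it is completed fails the run):
1. the long key's socket is down over the square stem (z of key_grip in the frame of shaft_mouth below 0.072 m and horizontal distance between key_grip and shaft_mouth below 0.02 m and angle between key_grip's own z axis and vertical below 0.17 rad and value of joint clamp_stem below 0.8 rad), for 0.1 s.
2. the stem is turned clockwise to its stop (value of joint clamp_stem above 0.95 rad and z of key_grip in the frame of shaft_mouth below 0.072 m and horizontal distance between key_grip and shaft_mouth below 0.02 m and angle between key_grip's own z axis and vertical below 0.17 rad), for 0.1 s.
At the end, for the whole second after the job is handed in: The stem is turned clockwise past 0.95 rad (stop at 1.2), and the long key is left at rest, released, standing in the shaft: within 10 mm of fully down, its handle centre within 20 mm of the shaft's axis and tilted less than 10 degrees. The short key is within 40 mm of where it stood (all of step 2 and linear speed of key below 0.03 m/s and distance of short_key_grip from where it was at the start of the episode below 0.04 m); the robot touches nothing.
It fails at once if the short key is knocked or moved more than 60 mm (distance of short_key_grip from where it was at the start of the episode above 0.06 m).
It also fails if it takes over 50 s, if anything falls off the work surface, if the arm or the gripper's body presses on something with over 40 N, if the wrist force passes 120 N, or if a joint passes its speed limit or range.

### The arm

A 7-joint arm with a two-finger parallel gripper is mounted at the origin on the work surface. World frame = base frame: x ahead of the robot, y to its left, z up, the work surface at z = 0. Lengths are in mm, angles in degrees, forces in N, time in s.
With the tool pointing down it reaches from about 400 to 900 mm from the base axis. Payload 5.6 kg.
Tool frame: the origin (TCP) lies midway between the tips of the shut fingers; the grasp point (between the pads) lies 19 mm behind it (ctrl.grip_point_offset is the distance from the TCP to the grasp point, in mm); z points along the fingers, y is the line along which they close (so a half turn about z gives the same grasp; the last joint's range is limited). The gripper opens to 92 mm and grips with 3 to 60 N. Pads are 20 mm wide; open, the fingers measure 128 mm over their backs; the gripper's body (75 mm by 189 mm) begins 69 mm behind the grasp point.
Start: joints at [-73.51, 26.786, -0.665, 91.828, 0.344, 61.387, -3.226], TCP at [211.161, 614.752, 214.592] pointing down, gripper open.
Joint ranges: [-144.91, 144.91], [-17.63, 115.5], [-89.93, 88.59], [15.96, 139.68], [-74.01, 254.01], [8.47, 105.57], [-167.45, 167.45]. Speed limits (degrees/s): [147.25, 147.25, 180, 180, 180, 180, 180].

### API

Orientations are given as a 3x3 rotation matrix whose columns are the frame's x, y, z axes.
In Python, from bench import ctrl, camera, camera_params gives the robot as it stands. The module is installed in compiled form; this text tells all that it offers. Calls block until the motion is done:
- ctrl.goto(position, orientation): joint-space move of the TCP to a pose.
- ctrl.movel(position, rot=None, max_speed=150): straight line of the TCP; rot=None keeps the orientation; max_speed is the mean speed in mm/s.
- ctrl.movej(angles): joint-space move.
- ctrl.grip(opening, newtons=None): opening from 0.0 (shut) to 1.0 (fully open); newtons is the grip in N (None keeps the last); returns when the fingers have stopped.
- ctrl.hold(seconds).
- ctrl.inverse_kinematics(position, orientation): joint angles nearest the present ones, or None.
- ctrl.observe(): the state.
- camera(name): name is "scene" or "top" or "wrist"; returns the picture (384x512x3 uint8, red, green, blue); there is no depth.
- camera_params(name): a dict with "K" (3x3 intrinsics, pixels), "T" (4x4, takes a point from camera to world coordinates); the wrist camera has in their place "hand_eye" (4x4, takes a point from camera to tool coordinates, whose origin is the TCP and whose axes are the flange's). Camera axes: x right, y up, looking along -z (the intrinsics and any distortion apply to the point x, -y, -z); pixel columns grow to the right and rows downward; lengths in mm; the calibration is good to about 2 mm. A picture is of the moment at which its call begins: read the wrist's pose just before it. camera_params takes no time and is no camera call.
A pose or a line that the arm cannot do raises ctrl.Unreachable and nothing moves.
- ctrl.job_done(): hands the job in; it is judged then, once.
The state is a dict: "clock": time; "joint_positions": joint angles; "qvel": joint speeds; "tau": joint torques, N m; "position": TCP position; "ee_rot": TCP orientation; "ft_force": force on the tool from outside, world axes, zero at the start; "moment": the same for the moment, N m; "width": opening from 0.0 (shut) to 1.0 (fully open); "grasp_force": force on a finger pad.
Only numpy, scipy, OpenCV 4.12 (cv2) and the standard library are available. Lean on these libraries where they do the work, as an engineer would, in place of code of your own. Each camera call takes 0.05 s, during which the arm holds its last target. There are 200 camera calls.

## Working session

There is one attempt and no reset: what is moved stays moved. The work goes in short steps, each a Python script; the robot and the scene stay as the last script left them, time stands still between calls to the robot, and variables do not carry over. Pictures are saved under pics/ and viewed, at most 10 in all, crops included, and the job is handed in when it is done.

```bash
mkdir -p pics && python3 - <<'E'
from bench import ctrl,camera,camera_params
import cv2,numpy as np
np.set_printoptions(precision=3,suppress=True)
ims=[]
for n in ["scene","top","wrist"]:
    im=camera(n); np.save(f"pics/{n}0.npy",im); cv2.imwrite(f"pics/{n}0.png",im[...,::-1])
    p=camera_params(n); print(n,{k:np.array(v) for k,v in p.items()})
    ims.append(im)
cv2.imwrite("pics/st.png",np.hstack(ims[:2])[...,::-1][:, :, :] if 0 else cv2.resize(np.vstack(ims[:2]),(800,1200))[:600,:,::-1])
big=cv2.resize(ims[1],(800,600),interpolation=cv2.INTER_CUBIC);cv2.imwrite("pics/topbig.png",big[...,::-1])
s=ctrl.observe(); print(s["clock"],s["position"],s["ee_rot"],s["width"])
E
```

```text
scene {'K': array([[414.556,   0.   , 256.321],
       [  0.   , 414.556, 199.263],
       [  0.   ,   0.   ,   1.   ]]), 'T': array([[   0.536,   -0.517,    0.668, 1053.023],
       [   0.844,    0.333,   -0.419, -432.056],
       [  -0.006,    0.789,    0.615,  678.404],
       [   0.   ,    0.   ,    0.   ,    1.   ]])}
top {'K': array([[376.821,   0.   , 256.551],
       [  0.   , 376.821, 185.455],
       [  0.   ,   0.   ,   1.   ]]), 'T': array([[  -0.004,    0.994,   -0.112,  323.998],
       [  -1.   ,   -0.004,   -0.001,  -50.215],
       [  -0.001,    0.112,    0.994, 1021.411],
       [   0.   ,    0.   ,    0.   ,    1.   ]])}
wrist {'K': array([[317.634,   0.   , 253.163],
       [  0.   , 317.634, 189.476],
       [  0.   ,   0.   ,   1.   ]]), 'hand_eye': array([[  -0.001,    0.955,    0.296,   83.42 ],
       [   1.   ,    0.001,    0.   ,    0.706],
       [  -0.   ,    0.296,   -0.955, -170.067],
       [   0.   ,    0.   ,    0.   ,    1.   ]])}
0.15 [211.02  614.303 213.877] [[-0.946  0.325 -0.   ]
 [ 0.325  0.946 -0.001]
 [-0.    -0.001 -1.   ]] 1.0010532124864113
```

View pics/st.png

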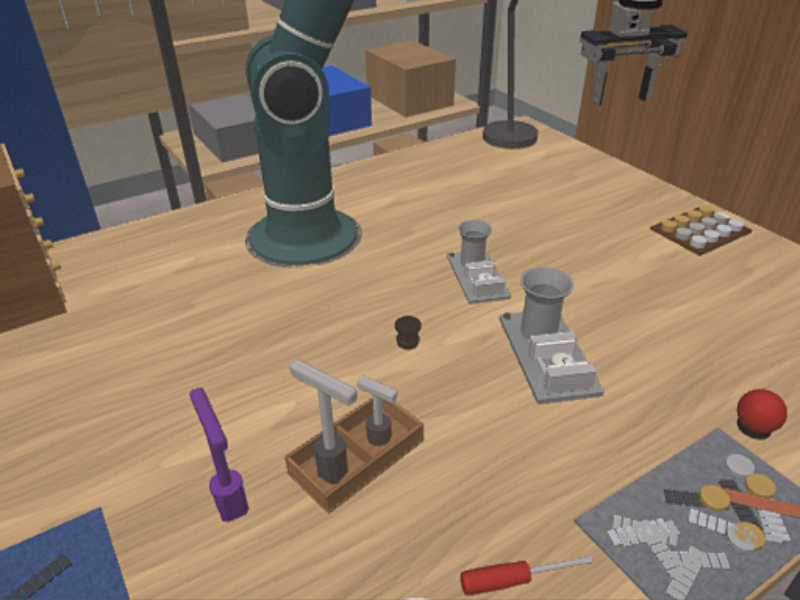

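View pics/topbig.png

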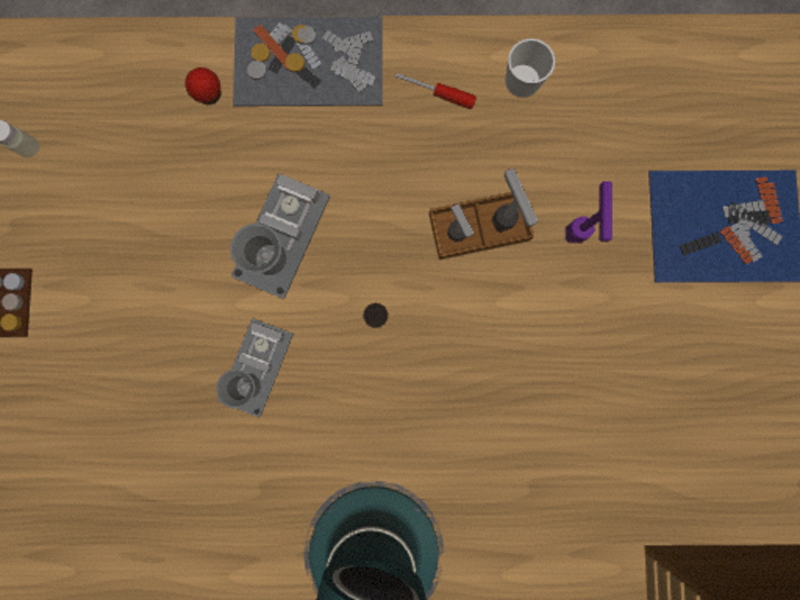

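```bash
cat > h.py <<'E'
import numpy as np,cv2
from bench import ctrl,camera,camera_params
np.set_printoptions(precision=3,suppress=True)
def cam(n,obs=None):
    p=camera_params(n)
    if n!="wrist": return np.array(p["K"]),np.array(p["T"])
    A=np.eye(4);A[:3,:3]=obs["ee_rot"];A[:3,3]=obs["position"]
    return np.array(p["K"]),A@np.array(p["hand_eye"])
def ray(KT,uv):
    K,T=KT; d=np.linalg.inv(K)@[uv[0],uv[1],1]; d=T[:3,:3]@(d*[1,-1,-1])
    return T[:3,3],d/np.linalg.norm(d)
def onz(KT,uv,z):
    o,d=ray(KT,uv); return o+d*(z-o[2])/d[2]
def tri(rays):
    A=sum(np.eye(3)-np.outer(d,d) for o,d in rays); b=sum((np.eye(3)-np.outer(d,d))@o for o,d in rays)
    x=np.linalg.solve(A,b); return x,[np.linalg.norm(np.cross(x-o,d)) for o,d in rays]
E
python3 - <<'E'
from h import *
t=np.load("pics/top0.npy"); s=np.load("pics/scene0.npy")
def grey(im,lo,hi=256,sat=40):
    h=cv2.cvtColor(im,cv2.COLOR_RGB2HSV); return ((h[...,1]<sat)&(h[...,2]>lo)&(h[...,2]<hi)).astype(np.uint8)
def comps(m,box,mina):
    x0,y0,x1,y1=box; q=np.zeros_like(m); q[y0:y1,x0:x1]=m[y0:y1,x0:x1]
    cs,_=cv2.findContours(q,cv2.RETR_EXTERNAL,cv2.CHAIN_APPROX_NONE)
    return [c for c in cs if cv2.contourArea(c)>mina]
T,S=cam("top"),cam("scene")
cent={}
for n,im,box in(("top",t,(270,100,350,170)),("scene",s,(180,225,262,300))):
    for lo in (110,):
        for c in comps(grey(im,lo),box,20): print(n,lo,cv2.contourArea(c),cv2.minAreaRect(c))
# clamp plate
for lo in (90,):
    for c in comps(grey(t,60,170),(135,100,220,195),100): print("clamp",cv2.contourArea(c),cv2.minAreaRect(c),cv2.boxPoints(cv2.minAreaRect(c)).tolist())
print("mouth z110",onz(T,(262/1.5625,248/1.5625),110)," small",onz(T,(240/1.5625,387/1.5625),100))
a=cv2.resize(t[95:200,130:350],None,fx=3.6,fy=3.6,interpolation=cv2.INTER_CUBIC)
b=cv2.resize(s[160:330,180:400],None,fx=3.6,fy=3.6,interpolation=cv2.INTER_CUBIC)
b=cv2.resize(b,(300,232)) ; cv2.imwrite("pics/crop1.png",a[...,::-1])
E
```

```text
top 110 76.5 ((295.6366882324219, 140.6938018798828), (20.647058486938477, 4.588234901428223), 61.927513122558594)
top 110 174.5 ((333.35614013671875, 125.3835678100586), (37.573307037353516, 5.627720355987549), 65.55604553222656)
scene 110 247.0 ((243.05953979492188, 252.99354553222656), (31.855146408081055, 20.56759262084961), 65.37643432617188)
scene 110 609.0 ((211.05308532714844, 253.43399047851562), (60.98310089111328, 32.68845748901367), 65.37643432617188)
clamp 2689.0 ((175.1701202392578, 148.74227905273438), (45.18290328979492, 72.49571990966797), 23.96249008178711) [[139.80413818359375, 172.69073486328125], [169.2474365234375, 106.44330596923828], [210.53610229492188, 124.7938232421875], [181.09280395507812, 191.041259765625]]
mouth z110 [493.663 168.599 110.   ]  small [277.546 200.103 100.   ]
```

View pics/crop1.png

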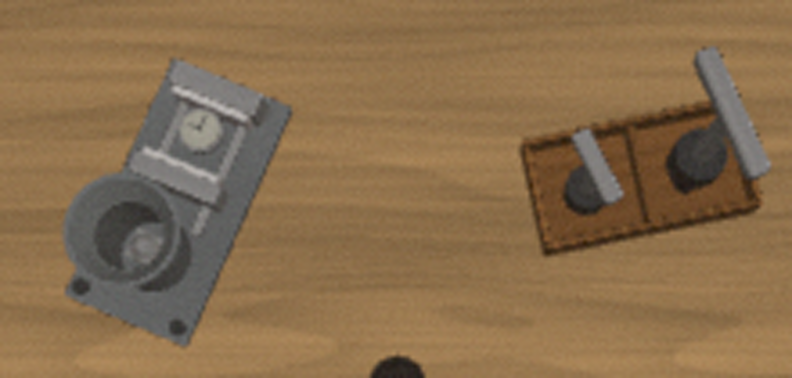

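```bash
cat >> h.py <<'E'
def R(deg):
    c,s=np.cos(np.radians(deg)),np.sin(np.radians(deg)); return np.array([[c,s,0],[s,-c,0],[0,0,-1.]])
E
python3 - <<'E'
from h import *
T,S=cam("top"),cam("scene")
for z in (160,175): print("bar",z,onz(T,(333.4,125.6),z), "ends",onz(T,(130+707/3.6,95+52/3.6),z)[:2],onz(T,(130+762/3.6,95+174/3.6),z)[:2])
print("tri bar",tri([ray(T,(333.4,125.6)),ray(S,(323/1.5625,381/1.5625))]))
print("mouth",onz(T,(163.9,158.3),110),tri([ray(T,(163.9,158.3)),ray(S,(546/1.5625,286/1.5625))]))
P=[onz(T,p,6) for p in [(130+174/3.6,95+58/3.6),(130+292/3.6,95+108/3.6),(130+186/3.6,95+347/3.6),(130+66/3.6,95+292/3.6)]]
print("plate",np.array(P)[:,:2],[np.degrees(np.arctan2(*(P[a]-P[b])[[1,0]])) for a,b in((0,3),(1,2),(0,1),(3,2))])
for a in range(-180,180,30):
    q=ctrl.inverse_kinematics([560,-190,250],R(a)); w=ctrl.inverse_kinematics([493,168,340],R(a))
    print(a,*(None if v is None else np.round(v) for v in (q,w)))
E
```

```text
bar 160 [ 561.46  -229.828  160.   ] ends [ 600.484 -214.371] [ 519.061 -247.947]
bar 175 [ 557.325 -226.7    175.   ] ends [ 595.669 -211.513] [ 515.665 -244.504]
tri bar (array([ 559.382, -227.014,  169.088]), [np.float64(1.0106495349126818), np.float64(1.0106495349127202)])
mouth [494.747 177.905 110.   ] (array([495.626, 179.059, 104.008]), [np.float64(0.40339213262851326), np.float64(0.4033921326283902)])
plate [[646.907 167.033]
 [607.031  75.699]
 [423.123 153.652]
 [465.237 245.132]] [np.float64(-23.262524124207097), np.float64(-22.970608565769354), np.float64(66.41459440462503), np.float64(65.28051711758118)]
-180 [-20.  23.  46. 101. -18.  64. 122.] [-36.   8.  15. 102.  -2.  71.  70.]
-150 [-19.  23.  45. 100. -18.  64. 152.] [-32.   8.  10. 101.  -1.  71.  99.]
-120 [ 65.  42. -76.  95.  42.  77. 132.] [-28.   8.   6. 101.  -1.  71. 128.]
-90 [ -36.   39.   78.  101.  -40.   73. -128.] [-25.   8.   2. 101.  -0.  71. 158.]
-60 [-36.  39.  78. 101. -40.  73. -98.] [ -86.   18.   79.  104.  -18.   74. -152.]
-30 [-31.  30.  64. 101. -29.  68. -78.] [ -86.   18.   79.  104.  -18.   74. -122.]
0 [-27.  27.  58. 101. -25.  66. -51.] [ -56.    8.   38.  103.   -5.   71. -107.]
30 [-27.  27.  57. 101. -25.  66. -22.] [-53.   8.  35. 103.  -5.  71. -77.]
60 [-26.  26.  56. 101. -24.  66.   7.] [-50.   8.  30. 102.  -4.  71. -48.]
90 [-26.  26.  56. 101. -23.  66.  37.] [-48.   8.  28. 102.  -4.  71. -18.]
120 [-25.  26.  55. 101. -23.  65.  67.] [-43.   7.  23. 102.  -3.  71.  11.]
150 [-23.  25.  51. 101. -21.  65.  95.] [-39.   7.  18. 102.  -2.  71.  40.]
```

```bash
python3 - <<'E'
from h import *
ctrl.goto([495,178,260],R(67)); o=ctrl.observe(); im=camera("wrist"); np.save("pics/w1.npy",im); np.save("pics/w1o.npy",np.array([o],dtype=object),allow_pickle=True)
print(o["clock"],o["position"])
ctrl.goto([557,-226,280],R(22.4)); o=ctrl.observe(); im2=camera("wrist"); np.save("pics/w2.npy",im2); np.save("pics/w2o.npy",np.array([o],dtype=object),allow_pickle=True)
print(o["clock"],o["position"])
cv2.imwrite("pics/w12.png",cv2.resize(np.hstack([im[60:330,110:400],im2[60:330,110:400]]),None,fx=1.37,fy=1.37)[...,::-1])
E
```

```text
2.0417 [494.62  179.477 259.759]
3.6083 [ 557.672 -223.963  279.64 ]
```

View pics/w12.png

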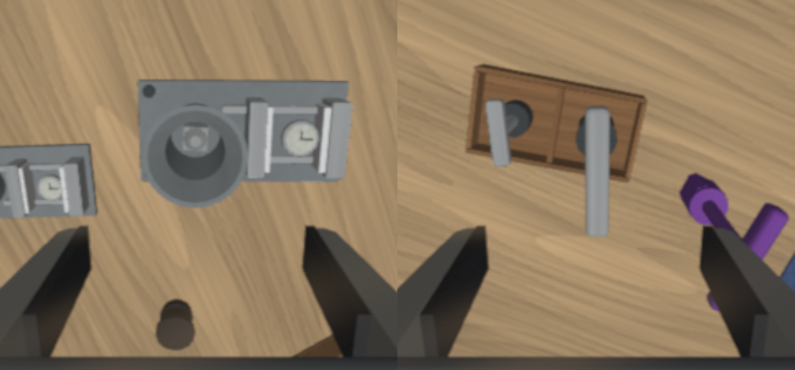

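Left half: the large clamp's mouth ring centred at about (196,157) in the crop, with the square stem seen level with the plate sides inside it at (195,140). Right half: the long key's bar is centred at about (597,172), the short key at (497,132) and the purple one at (730,220). Next I refine these and grasp.

```bash
python3 - <<'E'
from h import *
o1=np.load("pics/w1o.npy",allow_pickle=True)[0];o2=np.load("pics/w2o.npy",allow_pickle=True)[0]
W1,W2=cam("wrist",o1),cam("wrist",o2)
n=lambda x,y:(x/1.37+110,y/1.37+60)
# mouth: rim left/right/top/bottom extremes
l,r,u,d=n(146,157),n(246,157),n(196,104),n(196,207)
for z in (110,): 
  P=[onz(W1,p,z) for p in(l,r,u,d)]; print("mouth",np.mean(P[:2],0),np.mean(P[2:],0),"widths",np.linalg.norm(P[0]-P[1]),np.linalg.norm(P[2]-P[3]),"ell c",onz(W1,n(196,156),z))
print("stem tip (z~50)",onz(W1,n(195,140),50))
e=[onz(W1,n(*p),6) for p in((140,80),(347,82),(346,180))]
print("plate ang",np.degrees(np.arctan2(*(e[1]-e[0])[[1,0]])),np.linalg.norm(e[1]-e[0]))
im=np.load("pics/w1.npy"); 
im2=np.load("pics/w2.npy"); h=cv2.cvtColor(im2,cv2.COLOR_RGB2HSV)
m=((h[...,1]<40)&(h[...,2]>105)).astype(np.uint8); q=np.zeros_like(m); q[130:240,235:275]=m[130:240,235:275]
cs,_=cv2.findContours(q,cv2.RETR_EXTERNAL,cv2.CHAIN_APPROX_NONE); c=max(cs,key=cv2.contourArea); rc=cv2.minAreaRect(c); print(rc)
bp=cv2.boxPoints(rc); bp=bp[np.argsort(bp[:,1])]; a,b=bp[:2].mean(0),bp[2:].mean(0)
for z in (169,173,177):
  A,B=onz(W2,a,z),onz(W2,b,z); print("bar top",z,(A+B)/2,np.linalg.norm(A-B),np.degrees(np.arctan2(*(A-B)[[1,0]])))
c_=(a+b)/2
print("tri",tri([ray(W2,c_),ray(cam("top"),(333.4,125.6))]))
cv2.imwrite("pics/stem.png",cv2.resize(im[110:220,200:310],None,fx=5,fy=5,interpolation=cv2.INTER_CUBIC)[...,::-1])
E
```

```text
mouth [495.082 181.579 110.   ] [494.975 181.318 110.   ] widths 75.84397895247398 80.5529374891497 ell c [495.389 182.298 110.   ]
stem tip (z~50) [494.233 181.99   50.   ]
plate ang -23.42564150638084 197.55081277913513
((255.5, 185.5), (93.0, 17.0), 90.0)
bar top 169 [ 558.28  -225.661  169.   ] 89.56412702725363 22.659852290867605
bar top 173 [ 559.391 -225.173  173.   ] 88.28793508701709 22.65985229086759
bar top 177 [ 560.502 -224.685  177.   ] 87.01174314678042 22.659852290867587
tri (array([ 559.496, -226.604,  167.787]), [np.float64(1.588046959076221), np.float64(1.5880469590762696)])
```

View pics/stem.png

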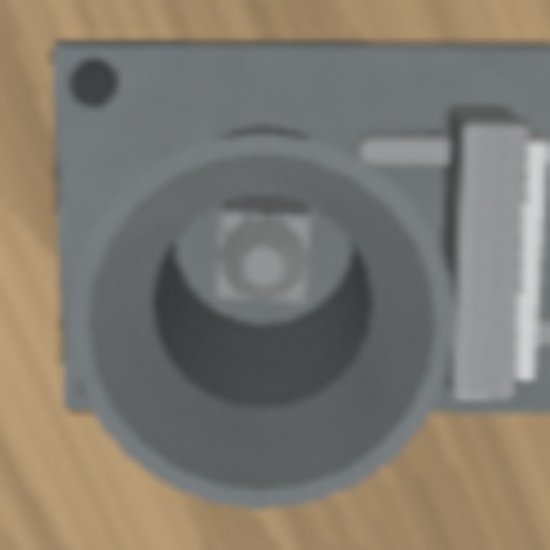

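The stem's square sides lie parallel to the plate's, within about 2°. Grasping the key now.

```bash
cat >> h.py <<'E'
def st(tag):
    o=ctrl.observe(); R_=np.array(o["ee_rot"])
    print(tag,"t%.2f"%o["clock"],np.array(o["position"]),"ang %.1f"%np.degrees(np.arctan2(R_[1,0],R_[0,0])),"F",np.array(o["ft_force"]),"M",np.array(o["moment"]),"w%.3f g%.1f"%(o["width"],np.max(o["grasp_force"])),flush=True); return o
E
python3 - <<'E'
from h import *
ctrl.movel([559,-225.5,200],R(22.6)); ctrl.hold(.3); st("above")
ctrl.movel([559,-225.5,144],max_speed=80); ctrl.hold(.3); st("down")
ctrl.grip(0.0,40); st("grip")
o=ctrl.observe(); p=np.array(o["position"])
ctrl.movel(p+[0,0,170],max_speed=120); ctrl.hold(.2); st("lift")
o=ctrl.observe(); im=camera("wrist"); cv2.imwrite("pics/w3.png",im[...,::-1]); im=camera("scene"); cv2.imwrite("pics/s3.png",im[...,::-1])
E
```

```text
above t4.64 [ 559.347 -225.631  200.714] ang 22.6 F [ 0.163  1.183 -0.492] M [-0.045  0.17  -0.062] w0.999 g0.0
down t5.79 [ 559.233 -225.507  144.368] ang 22.6 F [0.505 0.48  0.243] M [-0.078  0.149  0.005] w1.002 g0.0
grip t6.92 [ 559.019 -225.572  144.012] ang 22.6 F [-0.413 -0.629  1.037] M [-0.081  0.087 -0.015] w0.168 g40.0
lift t8.69 [ 558.844 -225.511  313.578] ang 22.6 F [ 0.267  0.392 -3.593] M [-0.019  0.147  0.004] w0.172 g40.0
```

View pics/s3.png

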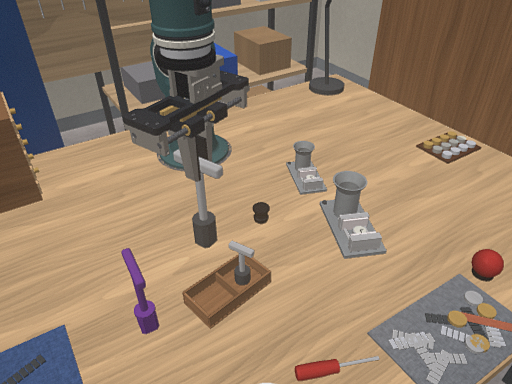

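Key lifted: it hangs upright at (205,215), and the short key is still in its well at (242,262). Next: carry it over the shaft and lower it with force checks.

```bash
python3 - <<'E'
from h import *
ctrl.movel([495,181.7,314],R(66.6),max_speed=200); ctrl.hold(.3); o=st("over")
err=np.array([495,181.7])-np.array(o["position"])[:2]
f0=np.array(o["ft_force"])
for z in (270,240,225,212,205,200,195,190,185,180,175,170,165,160,157,154,152):
    ctrl.movel([495,181.7,z],max_speed=60 if z>212 else 40); 
    o=ctrl.observe(); f=np.array(o["ft_force"])-f0
    print(z,np.array(o["position"]),f,np.array(o["moment"]),o["clock"])
    if np.linalg.norm(f)>12: print("stop"); break
st("end")
E
```

```text
over t11.30 [495.044 181.494 314.021] ang 66.6 F [ 0.158  0.215 -3.7  ] M [-0.087  0.108  0.012] w0.167 g40.0
270 [495.299 181.786 270.279] [ 0.231  0.551 -0.104] [-0.052  0.082 -0.04 ] 12.1833
240 [495.129 181.601 239.914] [-0.147 -0.301  0.022] [-0.094  0.069 -0.004] 12.8333
225 [494.732 181.571 224.548] [-0.297 -0.758 -0.295] [-0.087  0.09  -0.024] 13.2333
212 [494.91  181.608 211.764] [ 0.359 -1.586  0.62 ] [-0.066  0.062 -0.006] 13.7083
205 [494.791 181.594 204.688] [-0.672 -0.234  0.416] [-0.133  0.077 -0.04 ] 14.0333
200 [494.798 181.615 199.711] [ 0.718 -0.896 -0.588] [-0.09   0.07   0.005] 14.3083
195 [494.772 181.616 194.704] [-0.551 -0.067 -0.015] [0.    0.066 0.025] 14.5833
190 [494.781 181.584 189.675] [-0.346 -0.539  0.348] [-0.079  0.152 -0.021] 14.8583
185 [494.769 181.62  184.668] [-0.217 -0.364 -0.019] [-0.057  0.071 -0.022] 15.1333
180 [494.765 181.603 179.674] [-0.159  0.731  0.402] [-0.077  0.077  0.02 ] 15.4083
175 [494.776 181.576 174.679] [0.436 0.327 0.928] [-0.057  0.186 -0.015] 15.6833
170 [494.76  181.612 169.672] [ 0.511 -0.896 -0.762] [-0.057  0.128  0.035] 15.9583
165 [494.768 181.592 164.686] [-1.046 -0.616 -0.21 ] [-0.109  0.101 -0.009] 16.2333
160 [494.754 181.584 159.676] [-0.366 -0.866 -0.07 ] [-0.113  0.145  0.009] 16.5083
157 [494.853 181.638 156.818] [-0.359 -0.44  -0.325] [-0.058  0.127 -0.034] 16.7583
154 [494.86  181.624 153.798] [ 0.711  0.412 -0.038] [-0.087  0.078  0.025] 17.0083
152 [494.898 181.664 151.868] [-0.328 -0.245 -0.152] [-0.077  0.053 -0.032] 17.2583
end t17.26 [494.898 181.664 151.868] ang 66.6 F [-0.17  -0.03  -3.852] M [-0.077  0.053 -0.032] w0.169 g40.0
```

```bash
python3 - <<'E'
from h import *
f0=-3.7
for z in (150.5,149,148,147,146,145,144):
    ctrl.movel([495,181.7,z],max_speed=20); ctrl.hold(.1); o=ctrl.observe(); f=o["ft_force"][2]-f0; print(z,o["position"][2],f,o["clock"])
    if f>4: break
cv2.imwrite("pics/s4.png",cv2.resize(camera("scene")[80:280,240:460],None,fx=3,fy=3)[...,::-1])
E
```

```text
150.5 150.96370674405387 4.543610085018066 17.6083
```

View pics/s4.png

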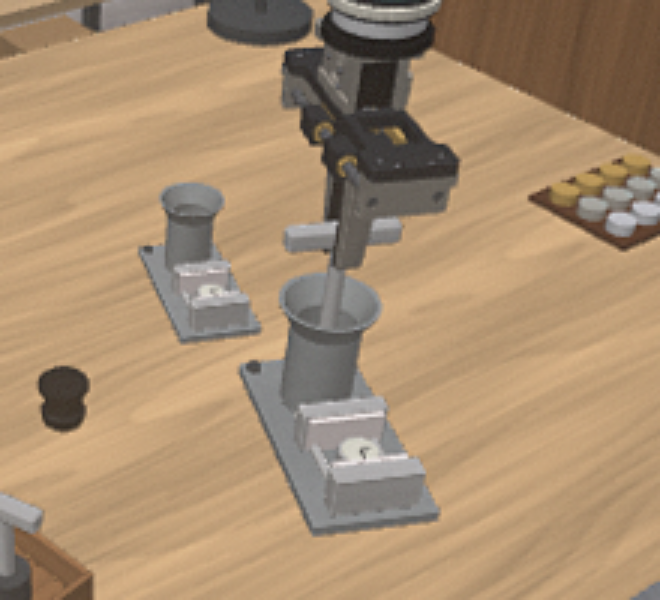

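The shank is centred in the large shaft and the key is seated: it made contact at TCP z of 151, against an expected 153 or so. Turning it clockwise.

```bash
python3 - <<'E'
from h import *
t=0
for t in (8,16,24,32,40,48,54,60,64,67,70,73,76,79,82,84):
    ctrl.movel([495,181.7,151],R(66.6-t),max_speed=20 ) ; ctrl.hold(.1)
    o=ctrl.observe(); print(t,"t%.2f"%o["clock"],np.array(o["position"]),"F",np.array(o["ft_force"]),"Mz %.3f"%o["moment"][2],"w%.3f"%o["width"],"j7 %.0f"%o["joint_positions"][6],flush=True)
    if abs(o["moment"][2])>0.7 or o["clock"]>36: break
E
```

```text
8 t18.05 [494.99  181.712 150.96 ] F [-0.554  0.477 -0.264] Mz -0.006 w0.170 j7 -38
16 t18.44 [494.844 181.685 150.987] F [-0.486 -0.328  0.743] Mz -0.029 w0.170 j7 -44
24 t18.83 [494.898 181.611 150.948] F [-0.683 -0.508  0.758] Mz -0.011 w0.170 j7 -51
32 t19.23 [494.961 181.626 150.956] F [-0.83  -1.964  0.57 ] Mz -0.023 w0.167 j7 -58
40 t19.62 [495.023 181.648 151.004] F [-1.104 -2.28  -0.99 ] Mz -0.011 w0.168 j7 -65
48 t20.01 [495.032 181.586 150.978] F [-0.63  -1.39  -0.392] Mz -0.101 w0.168 j7 -72
54 t20.37 [495.038 181.593 151.011] F [-0.787 -1.93   0.356] Mz -0.060 w0.169 j7 -77
60 t20.73 [495.03  181.624 151.017] F [ 0.867 -2.393  0.684] Mz -0.012 w0.170 j7 -82
64 t21.07 [495.    181.637 151.015] F [-0.868 -2.082  0.197] Mz 0.011 w0.171 j7 -85
67 t21.43 [495.024 181.632 151.037] F [-0.771 -2.843  1.614] Mz 0.038 w0.167 j7 -88
70 t21.77 [495.011 181.639 151.01 ] F [-0.242 -3.006  1.124] Mz 0.023 w0.171 j7 -90
73 t22.12 [495.    181.674 151.024] F [-1.117 -3.195  2.459] Mz -0.007 w0.170 j7 -93
76 t22.48 [494.991 181.649 151.021] F [-0.699 -3.221  2.311] Mz -0.001 w0.175 j7 -95
79 t22.82 [495.009 181.659 151.018] F [-1.083 -3.093  1.772] Mz -0.020 w0.168 j7 -98
82 t23.18 [495.015 181.642 151.029] F [-0.008 -3.778  2.195] Mz 0.057 w0.169 j7 -100
84 t23.52 [495.011 181.657 151.024] F [-0.955 -3.694  3.276] Mz 0.224 w0.173 j7 -102
```

```bash
python3 - <<'E'
from h import *
for t in (86,88,90,92,94):
    ctrl.movel([495,181.7,151],R(66.6-t),max_speed=20 ) ; ctrl.hold(.1)
    o=ctrl.observe(); print(t,"t%.2f"%o["clock"],"F",np.array(o["ft_force"]),"Mz %.3f"%o["moment"][2])
    if abs(o["moment"][2])>0.6: break
o=ctrl.observe(); im=camera("wrist"); 
cv2.imwrite("pics/w5.png",im[...,::-1])
E
```

```text
86 t23.88 F [-0.949 -4.406  3.822] Mz 0.613
```

Moment jumped to 0.6 N m, so the stem is at its stop. Unloading, releasing and retreating.

```bash
python3 - <<'E'
from h import *
ctrl.movel([495,181.7,151],R(66.6-84),max_speed=20); ctrl.hold(.1); st("unload")
ctrl.grip(1.0); ctrl.hold(.2); st("open")
ctrl.movel([495,181.7,290],max_speed=100); ctrl.hold(.3); o=st("up")
a=camera("wrist"); b=camera("scene")
cv2.imwrite("pics/e.png",cv2.resize(np.hstack([a[40:320,110:400],b[60:340,180:470]]),None,fx=1.37,fy=1.37)[...,::-1])
E
```

```text
unload t24.27 [495.028 181.599 151.04 ] ang -17.5 F [-1.978 -3.498  4.3  ] M [-1.3    0.397  0.115] w0.170 g40.0
open t25.66 [494.998 181.721 150.994] ang -17.4 F [-0.241  0.92   0.236] M [-0.008  0.156  0.012] w1.001 g0.0
up t27.50 [494.959 181.622 289.826] ang -17.4 F [-0.257  0.871 -0.243] M [0.06  0.125 0.05 ] w1.000 g0.0
```

View pics/e.png

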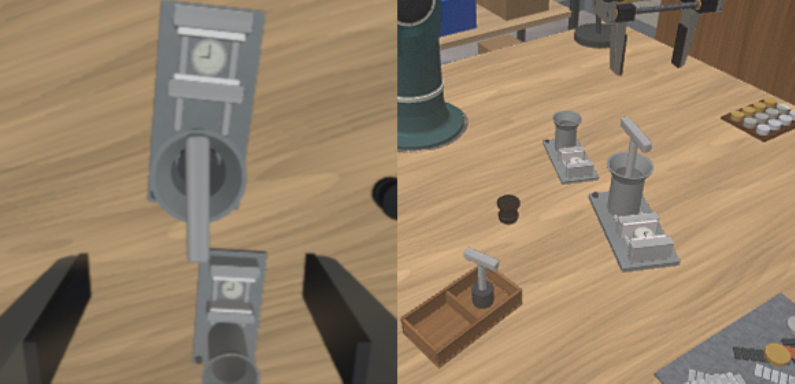

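The bar lies along the tool (no slip), so it has turned about 84°. The key stands upright in the large shaft, and the short key is still in its well at (483,280) in the picture. Handing in.

```bash
python3 -c "
from bench import ctrl
print(ctrl.job_done())"
```

```text
the job is handed in; nothing more can be done
None
```

The job is handed in, with no verdict returned: the long key is seated on the stem, turned clockwise about 86° until it hit the stop, released and left standing upright in the large clamp's shaft, and the short key still stands in its caddy well.

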